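Clamp the tube disc on a tilting specimen mixer: spacer sleeve, washer, knob

TASK

Clamp the loaded tube disc on the mixer's slanted shaft: slide the brass spacer sleeve down the shaft onto the disc's hub, then the red washer onto the sleeve, and last push the black knob on as the retainer, so that each sits fully home on the one below with no gap, and let go. Leave the mixer's tilt as it is set, and do not push or tip the bottle, the tube rack, the slide box or the wood block.

Things in the scene. Friction and masses are not known exactly. Their poses are not given: they have to be found in the camera images.
- mixer: Tube mixer: white base 200 mm deep, 150 mm wide, fast to the bench, with a grey motor head tilted between two cheeks; origin under the base, near its centre, x to its back. The head carries a round white disc, 170 mm diameter, 6 mm thick, square to the shaft, with twelve capped micro-tubes on a circle of 72 mm radius, caps 8 mm proud of the disc.
- shaft_foot (a point): Where the steel shaft leaves the disc's hub: centre of the hub's flat top, on the shaft's axis; z axis up along the shaft, x axis in the plane of the tilt. The hub is 30 mm in diameter and stands 12 mm above the disc's upper face. Disc, hub and shaft do not turn. The shaft leans 25 to 38 degrees from vertical, roughly towards the robot, and is 12 mm in diameter.
- shaft_tip (a point): Free end of the bright steel shaft, 45 mm from shaft_foot along the shaft; same axes. The shaft is 12 mm in diameter; its last 6 mm taper to a 6 mm wide flat end that leads parts on. Plain, not threaded.
- head (a joint): Tilt of the mixer's head from upright, rad; 0 = shaft vertical, growing as the shaft leans towards the mixer's front. The pivot lies on the shaft's axis, 121 mm below the tip. It is clamped by stiff friction (8 N m) and must stay as found.
- sleeve_mid (a point): Centre (half-way up) of the spacer sleeve, a loose bare brass tube: 26 mm outside diameter, 14 mm bore, 24 mm long, about 75 g. Stands on end on the mat; either end may go first. z axis along its bore. Home: 12 mm above shaft_foot along the shaft.
- washer_mid (a point): Centre (half-way up) of the loose red plastic clamping washer: 36 mm outside diameter, 14 mm bore, 6 mm thick, 15 g. Lies flat on the mat; either face may go down. z axis along its bore. Home: 27 mm above shaft_foot along the shaft.
- knob_mid (a point): Centre (half-way up) of the retaining knob, loose black plastic with a ribbed side: 34 mm diameter, 22 mm high, about 35 g, closed at the top (with a grey disc), with a 14 mm bore 18 mm deep from below. Stands bore down on the mat. z axis up, out of its closed top. A slide-on fit, no turning. Home: 41 mm above shaft_foot along the shaft.
- mat: Green bench mat on which the three parts lie, 200 x 250 x 3 mm, fast to the bench; origin at the centre of its underside, so its upper face is 3 mm above the bench. Parts are at least 85 mm apart, centre to centre.
- bottle: Small amber bottle with a black cap, 38 mm diameter, about 85 mm tall, loose, standing on the bench; origin under its centre. Leave alone.
- rack: Blue micro-tube rack, 75 x 150 mm, 46 mm tall with its tubes, loose; origin under its centre. Leave alone.
- slidebox: Wooden slide box, 90 x 200 x 35 mm, loose; origin under its centre. Leave alone.
- woodblock: Wood sample block, 45 x 70 x 22 mm, loose; origin under its centre. Leave alone.
Not all that is in view belongs to the job. Of the things shaped like the part that bears sleeve_mid, the brass one is meant.

How it is judged:
By the outcome, as a careful person would: the job done as asked, in the order asked, and still so for the second after the job is handed in, with the robot touching nothing.
It also fails if it takes over 72 s, if anything falls off the work surface, if the arm or the gripper's body presses on something with over 40 N, if the wrist force passes 120 N, or if a joint passes its speed limit or range.

ROBOT

A 6-joint arm with a two-finger parallel gripper is mounted at the origin on the work surface. World frame = base frame: x ahead of the robot, y to its left, z up, the work surface at z = 0. Lengths are in m, angles in degrees, forces in N, time in s.
With the tool pointing down it reaches from about 0.3 to 1 m from the base axis. Payload 5.1 kg.
Tool frame: the origin (TCP) lies on the front face of the gripper's body, between the roots of the fingers; the fingertips stand 78 mm ahead of it and the grasp point (between the pads) lies 59 mm ahead of it (robot.grasp_offset is the distance from the TCP to the grasp point, in m); z points along the fingers, y is the direction in which the jaws open and shut (so a half turn about z gives the same grasp; the last joint's range is limited). The gripper opens to 95 mm and grips with 3 to 60 N. Pads are 20 mm wide; open, the fingers measure 119 mm over their backs; the gripper's body (75 mm by 180 mm) begins 59 mm behind the grasp point.
Start: joints at [68.606, 7.093, 94.555, -0, 78.352, -4.733], TCP at [0.186, 0.623, 0.292] pointing down, gripper open.
Joint ranges: [-149.61, 149.61], [-58.7, 133.49], [1.44, 155.28], [-77.14, 257.14], [18.33, 153.61], [-166.67, 166.67]. Speed limits (degrees/s): [147.25, 147.25, 180, 180, 180, 180].

INTERFACE

Orientations are given as a 3x3 rotation matrix whose columns are the frame's x, y, z axes.
In Python, from workcell import monitor, grab_frame, robot, recognise, mark_of gives the robot as it stands. The module is installed in compiled form; this text tells all that it offers.
- The arm moves only by the tool jog_arm, never from a script. Its arguments are lists of equal length, an entry for each row: "slide": the shift along the tool's x, y, z in m, a list of three; "rot": the turn, a rotation vector about the tool's x, y, z in degrees, a list of three. In form: {"slide": [[x, y, z], ...], "rot": [[rx, ry, rz], ...]}. A call has 1 to 8 rows; each row shifts and turns the commanded pose from where the row before left it, along the tool's axes as they then stand; what a row does not reach is not made up. A row lasts 1/8 s, in which the tool goes at most 62.5 mm and 10.7 degrees, less where a joint would pass 70% of its speed; a pose out of reach is approached as far as the arm can. A call with a gripper value outside its range is refused whole. "jaw" is the opening, from -1 (shut) to 1 (fully open), set as the call begins (left out, the last holds). The fingers move at their own pace and stop on an object; "force" is the grip in N (left out, the last holds). Time passes only in rows, so rows that do not move let the fingers close. It gives the time, the measured TCP pose, the force and the opening at its end, in the units of the state.
- monitor.observe(): the state, without advancing time (a new reading comes with each control period).
- grab_frame(name): name is "side" or "top"; returns a dict with "img" (480x640x3 uint8, red, green, blue), "camera_matrix" (3x3 intrinsics, pixels), "R" (3x3) and "t" (3): a world point X has camera coordinates R X + t. Camera axes: x right, y down, z forward; pixel columns grow to the right and rows downward; lengths in m; the calibration is good to about 2 mm. A picture is of the moment at which its call begins. There is no depth.
- robot.hand_in(): hands the job in, once; it reports no verdict.
Trained networks look in the newest picture that a camera, given by its name, has taken for a name from the list of things; names that differ only in an ending like _2 or _b are one class to them, and where a whole thing is asked for, a point or a joint stands for the part that bears it (a point fixed in the world has none). Each returns a list of dicts, best first, with "conf" (0 to 1); they miss things now and then, are a little off and sometimes report something else, mostly with a low value. They report only what shows in the picture. A call takes as long as a camera call. They do not tell look-alikes from the thing itself.
- recognise(thing, camera): "point" ([x, y, z] in m, in world coordinates, good to about 4 mm: the middle of the surface that is visible of it).
- mark_of(thing, camera): "point" ([x, y, z] in m, in world coordinates, good to about 4 mm: a listed point, or the origin of a listed thing).
The state is a dict: "clock": time; "joint_pos": joint angles; "qvel": joint speeds; "joint_efforts": joint torques, N m; "tool_pos": TCP position; "eef_rot": TCP orientation; "wrist_force": force on the tool from outside, world axes, zero at the start; "torque": the same for the moment, N m; "grip_width": opening from 0.0 (shut) to 1.0 (fully open).
Only numpy, scipy, OpenCV 4.12 (cv2) and the standard library are available. Lean on these libraries where they do the work, as an engineer would, in place of code of your own. Each camera call takes 0.05 s, during which the arm holds its last target. There are 200 camera calls.

## Working session

There is one attempt and no reset: what is moved stays moved. The work goes in short steps, Python scripts to look and compute and a tool call to move; the robot and the scene stay as the last step left them, time stands still between calls to the robot, and variables do not carry over. Pictures are saved under pics/ and viewed, about 8 in all and at most 12, crops included, and the job is handed in when it is done.

Besides the shell and the picture viewer there is one more tool, called after ">>>" as name(argument=value, ...) on one line, values as JSON. jog_arm: Moves the arm, as the interface text tells. Its arguments: {"type":"object","properties":{"slide":{"type":"array","items":{"type":"array","items":{"type":"number"}}},"rot":{"type":"array","items":{"type":"array","items":{"type":"number"}}},"jaw":{"type":"number"},"force":{"type":"number"}},"required":["slide","rot"]}

```bash
mkdir -p pics
python3 - <<'E'
from workcell import monitor, grab_frame, robot, recognise, mark_of
import cv2, numpy as np
for c in ["side","top"]:
    f=grab_frame(c); cv2.imwrite(f"pics/{c}0.png",f["img"][:,:,::-1])
    K,R,t=f["camera_matrix"],f["R"],f["t"]
    print(c,"cam at",(-R.T@t).round(3), "K",K[0,0])
    for n in ["shaft_foot","shaft_tip","mixer","sleeve_mid","washer_mid","knob_mid","bottle","rack","slidebox","woodblock"]:
        for m in mark_of(n,c)[:3]:
            p=np.array(m["point"]);q=K@(R@p+t);print(n,p.round(4),round(m["conf"],2),(q[:2]/q[2]).round(0))
s=monitor.observe();print({k:np.round(v,3).tolist() for k,v in s.items()})
E
```

```text
side cam at [0.519 0.88  0.976] K 568.177059145973
shaft_foot [ 0.5118 -0.1639  0.1558] 0.56 [343. 186.]
shaft_tip [ 0.49   -0.1712  0.1988] 0.97 [354. 169.]
mixer [ 0.5484 -0.1627 -0.0049] 0.8 [326. 235.]
mixer [ 0.512  -0.1632  0.1533] 0.18 [343. 187.]
sleeve_mid [0.4808 0.3594 0.016 ] 0.71 [349. 425.]
sleeve_mid [0.5125 0.2558 0.0122] 0.63 [334. 376.]
sleeve_mid [0.4163 0.3877 0.0086] 0.59 [385. 444.]
washer_mid [0.5742 0.1456 0.0133] 0.71 [307. 329.]
knob_mid [0.5756 0.1461 0.0155] 0.72 [306. 328.]
bottle [ 0.7535  0.0314 -0.0044] 0.85 [232. 289.]
rack [ 0.572   0.4391 -0.0021] 0.85 [295. 470.]
slidebox [ 5.308e-01 -4.510e-01 -3.000e-04] 0.72 [337. 166.]
woodblock [ 3.601e-01 -3.020e-02  1.000e-04] 0.88 [404. 277.]
top cam at [0.481 0.01  1.291] K 438.34374419095343
shaft_foot [ 0.5147 -0.1705  0.1545] 0.94 [394. 245.]
shaft_tip [ 0.4874 -0.1713  0.1922] 0.98 [397. 255.]
mixer [ 0.5508 -0.1607 -0.0032] 0.85 [382. 234.]
sleeve_mid [0.5073 0.2537 0.0193] 0.63 [241. 250.]
sleeve_mid [0.571  0.1496 0.0178] 0.56 [277. 228.]
sleeve_mid [0.3587 0.289  0.0119] 0.45 [229. 301.]
washer_mid [0.4801 0.1018 0.0098] 0.66 [293. 259.]
washer_mid [ 0.5139 -0.1676  0.1578] 0.3 [393. 245.]
knob_mid [0.5729 0.1483 0.0179] 0.49 [277. 227.]
bottle [7.562e-01 2.860e-02 5.000e-04] 0.67 [318. 166.]
rack [0.5743 0.442  0.0019] 0.76 [178. 228.]
rack [ 0.4878 -0.1722  0.1924] 0.28 [398. 255.]
slidebox [ 0.5282 -0.4528 -0.001 ] 0.62 [482. 241.]
woodblock [ 0.3597 -0.0289 -0.0036] 0.56 [339. 300.]
{'clock': 1.1, 'joint_pos': [68.604, 7.092, 94.555, -0.001, 78.352, -4.733], 'qvel': [-0.097, 0.065, -0.028, -0.001, 0.002, 0.025], 'joint_efforts': [-0.0, -41.76, -36.023, 0.078, 0.043, -0.0], 'tool_pos': [0.186, 0.623, 0.292], 'eef_rot': [[-0.958, 0.287, 0.0], [0.287, 0.958, 0.0], [-0.0, 0.0, -1.0]], 'wrist_force': [-0.133, 0.399, 0.236], 'torque': [-0.039, -0.003, 0.003], 'grip_width': 1.001}
```

View pics/side0.png

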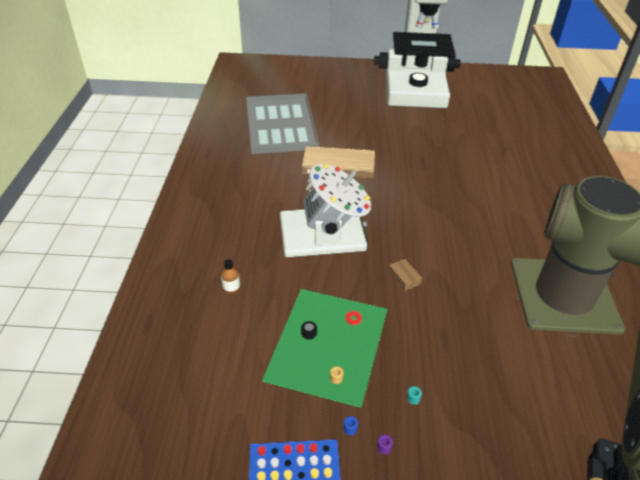

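View pics/top0.png

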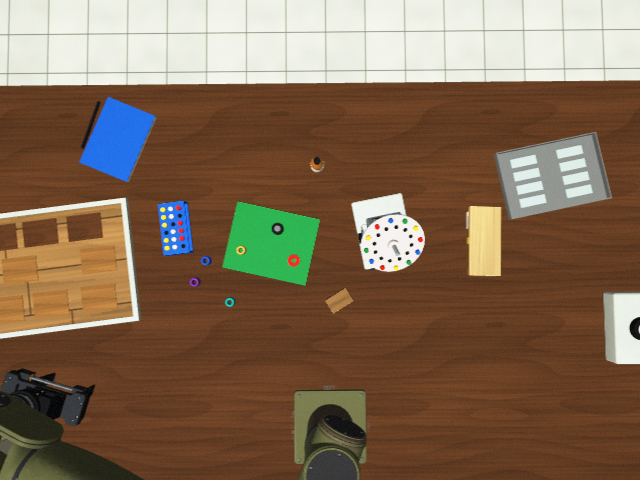

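Side view: brass sleeve at (337,375), knob (309,329), washer (354,318), shaft tip about (354,169). Top view: sleeve (241,250), knob (278,229), washer (294,261). The blue, purple and teal rings are decoys. Next I'll refine the part positions and the shaft axis.

```bash
cat > h.py <<'E'
from workcell import monitor, grab_frame, robot, recognise, mark_of
import cv2, numpy as np, json
from scipy.optimize import fsolve, least_squares
from scipy.spatial.transform import Rotation as Ro
def proj(f,P):
    q=(f["R"]@np.atleast_2d(P).T+f["t"][:,None]).T@f["camera_matrix"].T; return q[:,:2]/q[:,2:]
def ray(f,uv):
    d=f["R"].T@np.linalg.solve(f["camera_matrix"],[uv[0],uv[1],1.]); return -f["R"].T@f["t"],d/np.linalg.norm(d)
def hullc(uv):
    M=cv2.moments(cv2.convexHull(np.float32(uv))); return np.array([M["m10"],M["m01"]])/M["m00"]
a=np.linspace(0,2*np.pi,60)
def cyl(x,y,r,z0,z1): return np.vstack([np.c_[x+r*np.cos(a),y+r*np.sin(a),0*a+z] for z in(z0,z1)])
E
cat > m.py <<'E'
from h import *
F={c:grab_frame(c) for c in("side","top")}
parts={"sleeve":((.51,.255),.013,.027),"washer":((.48,.102),.018,.009),"knob":((.574,.148),.017,.025)}
for n,(p0,r,h) in parts.items():
  for c,f in F.items():
    hsv=cv2.cvtColor(f["img"],cv2.COLOR_RGB2HSV)
    H,S,V=[hsv[:,:,i].astype(int) for i in range(3)]
    m=~((H>50)&(H<90)&(S>90))           # not mat green
    u,v=proj(f,[[*p0,.015]])[0].astype(int); w=15
    sub=np.zeros_like(m,np.uint8); sub[v-w:v+w,u-w:u+w]=m[v-w:v+w,u-w:u+w]
    cs,_=cv2.findContours(sub,cv2.RETR_EXTERNAL,cv2.CHAIN_APPROX_NONE)
    k=[x for x in cs if cv2.contourArea(x)>15]; k=min(k,key=lambda x:np.hypot(*(x.mean((0,1))-(u,v))))
    fill=np.zeros_like(sub); cv2.drawContours(fill,[k],-1,1,-1); yy,xx=np.nonzero(fill)
    uv=np.array([xx.mean(),yy.mean()])
    s=fsolve(lambda q:hullc(proj(f,cyl(*q,r,.003,h)))-uv,p0)
    A=cv2.contourArea(cv2.convexHull(np.float32(proj(f,cyl(*s,r,.003,h)))))
    print(n,c,s.round(4),"px",uv.round(1),"area",len(xx),round(A))
# shaft
foot0=np.array([.513,-.168,.155]); d0=np.array([-.0245,-.004,.040]); d0/=np.linalg.norm(d0)
mk={}
for c in F:
  for n in("shaft_foot","shaft_tip"):
    mk[c,n]=np.array([q["point"] for q in mark_of(n,c)[:1]])
blobs=[]
for c,f in F.items():
    hsv=cv2.cvtColor(f["img"],cv2.COLOR_RGB2HSV); m=((hsv[:,:,1]>110)|(hsv[:,:,2]<70)).astype(np.uint8)
    e1=np.cross(d0,[0,1,0]);e1/=np.linalg.norm(e1);e2=np.cross(d0,e1)
    ring=lambda r:np.int32(proj(f,foot0-.007*d0+r*(np.outer(np.cos(a),e1)+np.outer(np.sin(a),e2))).round())
    an=np.zeros_like(m); cv2.fillPoly(an,[ring(.081)],1); cv2.fillPoly(an,[ring(.062)],0)
    n,l,st,ce=cv2.connectedComponentsWithStats(m&an)
    for i in range(1,n):
        if 4<=st[i,4]<=45: blobs.append((c,ce[i],st[i,4]))
    vis=f["img"].copy(); 
    u,v=proj(f,[foot0])[0].astype(int); b=cv2.resize(vis[v-45:v+45,u-60:u+60],None,fx=5,fy=5,interpolation=cv2.INTER_NEAREST)
    for cc,q,_ in blobs:
        if cc==c: cv2.circle(b,tuple(np.int32((q-(u-60,v-45)+.5)*5)),4,(255,0,255),-1)
    F[c]["vis"]=b; F[c]["o"]=(u-60,v-45)
def axis(p): 
    th,ps=p[3:]; return np.array([-np.sin(th)*np.cos(ps),-np.sin(th)*np.sin(ps),np.cos(th)])
def res(p):
    d=axis(p); c0=p[:3]-.006*d; r=[]
    for c,q,_ in blobs:
        o,k=ray(F[c],q); X=o+k*((c0-o)@d/(k@d)); r.append((np.linalg.norm(X-c0)-.072)/.002)
    for (c,n),P in mk.items():
        for x in P: r+=list((x-p[:3]-(.045*d if n=="shaft_tip" else 0))/.004)
    return np.array(r)
s=least_squares(res,[*foot0,.53,.15],loss="soft_l1"); d=axis(s.x)
print(len(blobs),"foot",s.x[:3].round(4),"tilt,yaw",np.degrees(s.x[3:]).round(1),"axis",d.round(4),"tip",(s.x[:3]+.045*d).round(4))
print("cov sd",np.sqrt(np.diag(np.linalg.inv(s.jac.T@s.jac))).round(4)); print((s.fun[:len(blobs)]*2).round(1))
for c in F:
    for P in (s.x[:3],s.x[:3]+.045*d): cv2.circle(F[c]["vis"],tuple(np.int32((proj(F[c],P)[0]-F[c]["o"]+.5)*5)),4,(0,255,255),2)
cv2.imwrite("pics/sh.png",cv2.resize(np.vstack([F[c]["vis"] for c in F])[:,:,::-1],None,fx=.66,fy=.66))
E
python3 m.py
```

```text
sleeve side [0.5077 0.2539] px [336.3 374.7] area 225 212
sleeve top [0.508  0.2552] px [240.6 249.9] area 75 77
washer side [0.48  0.102] px [353.3 317.4] area 222 201
washer top [0.4767 0.103 ] px [293.1 260.2] area 131 120
knob side [0.5697 0.1479] px [308.6 329.7] area 194 271
knob top [0.5703 0.1485] px [277.1 228.2] area 94 117
21 foot [ 0.5124 -0.1677  0.1554] tilt,yaw [30.9  9.3] axis [-0.5072 -0.0832  0.8578] tip [ 0.4896 -0.1715  0.194 ]
cov sd [0.0006 0.0008 0.001  0.0121 0.0184]
[-1.   0.7 -0.7  0.8  0.1 -0.2  0.8 -0.6  1.2  0.1 -0.3 -0.3 -0.1 -0.3
 -0.2  0.1  0.   0.2 -0.1 -0.4 -0.8]m.py:15: RuntimeWarning: The iteration is not making good progress, as measured by the 
 improvement from the last ten iterations.
  s=fsolve(lambda q:hullc(proj(f,cyl(*q,r,.003,h)))-uv,p0)
```

View pics/sh.png

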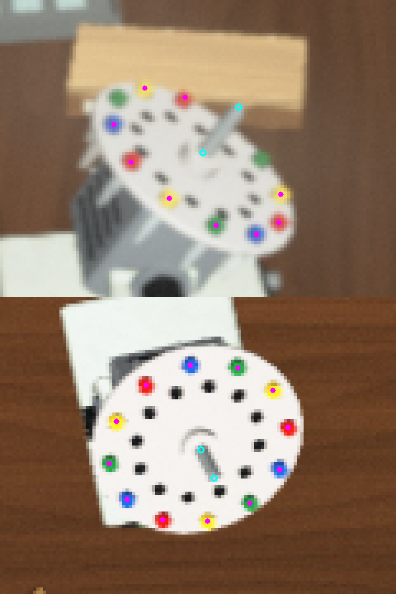

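The fit matches: 21 caps with residuals around 1 mm, tilt 30.9°, and both projected shaft points land on the shaft. I'll plan the moves with a small helper.

```bash
cat >> h.py <<'E'
A=np.array([-.5072,-.0832,.8578]); A/=np.linalg.norm(A); FOOT=np.array([.5124,-.1677,.1554])
Y=np.array([A[1],-A[0],0]); Y/=np.linalg.norm(Y)
Rd=np.c_[np.cross(Y,[0,0,-1]),Y,[0,0,-1]]; Rs=np.c_[np.cross(Y,-A),Y,-A]
def plan(legs,p=None,R=None):
    "legs: (pos,R,nrows) ; prints rows from the measured pose"
    s=monitor.observe(); p=np.array(s["tool_pos"]) if p is None else p; R=np.array(s["eef_rot"]) if R is None else R
    S,W=[],[]
    for q,Q,n in legs:
        w=Ro.from_matrix(R.T@Q).as_rotvec()/n; dp=(np.array(q)-p)/n
        for i in range(n):
            sl=np.round(R.T@(np.array(q)-(n-1-i)*dp-p),4); ww=np.round(np.degrees(w),2)
            S.append(sl.tolist()); W.append(ww.tolist()); p=p+R@sl; R=R@Ro.from_rotvec(np.radians(ww)).as_matrix()
    for i in range(0,len(S),8): print(json.dumps({"slide":S[i:i+8],"rot":W[i:i+8]}))
    return p,R
def st():
    s=monitor.observe(); print("t",round(s["clock"],2),"p",np.round(s["tool_pos"],4),"F",np.round(s["wrist_force"],1),"g",round(s["grip_width"]*95,1),"j",np.round(s["joint_pos"],0))
E
python3 - <<'E'
from h import *
plan([((.508,.2546,.16),Rd,12),((.508,.2546,.086),Rd,4)])
# knob refine
for c in("side","top"):
    f=grab_frame(c); g=cv2.cvtColor(f["img"],cv2.COLOR_RGB2HSV).astype(int)
    m=(((g[:,:,2]<75)|(g[:,:,1]<100))).astype(np.uint8)
    u,v=proj(f,[[.573,.148,.014]])[0].astype(int); s=m[v-14:v+14,u-14:u+14]
    n,l,stt,ce=cv2.connectedComponentsWithStats(s); i=1+stt[1:,4].argmax(); uv=ce[i]+(u-14,v-14)
    x=fsolve(lambda q:hullc(proj(f,cyl(*q,.017,.003,.025)))-uv,(.573,.148)); print(c,x.round(4),stt[i,4])
E
```

```text
{"slide": [[-0.0345, -0.0217, 0.011], [-0.0336, -0.023, 0.011], [-0.0327, -0.0242, 0.0111], [-0.0318, -0.0255, 0.011], [-0.0309, -0.0266, 0.011], [-0.0297, -0.0278, 0.011], [-0.0288, -0.0289, 0.011], [-0.0276, -0.0299, 0.0111]], "rot": [[-0.0, -0.0, -2.16], [-0.0, -0.0, -2.16], [-0.0, -0.0, -2.16], [-0.0, -0.0, -2.16], [-0.0, -0.0, -2.16], [-0.0, -0.0, -2.16], [-0.0, -0.0, -2.16], [-0.0, -0.0, -2.16]]}
{"slide": [[-0.0265, -0.031, 0.011], [-0.0252, -0.0319, 0.011], [-0.0241, -0.0329, 0.011], [-0.0228, -0.0337, 0.011], [-0.0, -0.0, 0.0185], [-0.0, -0.0, 0.0185], [-0.0, -0.0, 0.0185], [-0.0, -0.0, 0.0185]], "rot": [[-0.0, -0.0, -2.16], [-0.0, -0.0, -2.16], [-0.0, -0.0, -2.16], [-0.0, -0.0, -2.16], [-0.0, -0.0, -0.01], [-0.0, -0.0, -0.01], [-0.0, -0.0, -0.01], [-0.0, -0.0, -0.01]]}
side [0.5695 0.1485] 221
top [0.5701 0.1486] 104
```

>>> jog_arm(slide=[[-0.0345, -0.0217, 0.011], [-0.0336, -0.023, 0.011], [-0.0327, -0.0242, 0.011], [-0.0318, -0.0255, 0.011], [-0.0309, -0.0266, 0.011], [-0.0297, -0.0278, 0.011], [-0.0288, -0.0289, 0.011], [-0.0276, -0.03, 0.011]], rot=[[0, 0, -2.16], [0, 0, -2.16], [0, 0, -2.16], [0, 0, -2.16], [0, 0, -2.16], [0, 0, -2.16], [0, 0, -2.16], [0, 0, -2.16]], jaw=0.3, force=20)

```text
clock: 2.5
tool_pos: [0.4016, 0.3762, 0.2042]
eef_rot: [[-1.0, -0.012, 0.0], [-0.012, 1.0, 0.0], [-0.0, 0.0, -1.0]]
wrist_force: [0.3, -0.7, -0.1]
grip_width: 0.65
```

>>> jog_arm(slide=[[-0.0265, -0.031, 0.011], [-0.0252, -0.032, 0.011], [-0.0241, -0.033, 0.011], [-0.0228, -0.0337, 0.011], [0, 0, 0], [0, 0, 0]], rot=[[0, 0, -2.16], [0, 0, -2.16], [0, 0, -2.16], [0, 0, -2.16], [0, 0, 0], [0, 0, 0]])

```text
clock: 3.25
tool_pos: [0.5079, 0.2546, 0.1604]
eef_rot: [[-0.987, -0.16, -0.0], [-0.16, 0.987, 0.0], [0.0, 0.0, -1.0]]
wrist_force: [0.4, 0.3, 0.7]
grip_width: 0.649
```

Run:
```python
from h import *
st(); plan([((.508,.2546,.086),Rd,4)])
f=grab_frame("side"); u,v=proj(f,[[.508,.2546,.05]])[0].astype(int)
cv2.imwrite("pics/g1.png",cv2.resize(f["img"][v-70:v+60,u-80:u+80,::-1],None,fx=3.5,fy=3.5))
```

```text
t 3.25 p [0.5079 0.2546 0.1604] F [0.4 0.3 0.7] g 61.7 j [ 21.   4. 112.   0.  65. -78.]
{"slide": [[-0.0, -0.0, 0.0186], [-0.0001, -0.0, 0.0186], [-0.0, -0.0, 0.0186], [-0.0, -0.0, 0.0186]], "rot": [[0.01, -0.0, -0.02], [0.01, -0.0, -0.02], [0.01, -0.0, -0.02], [0.01, -0.0, -0.02]]}
```

View pics/g1.png

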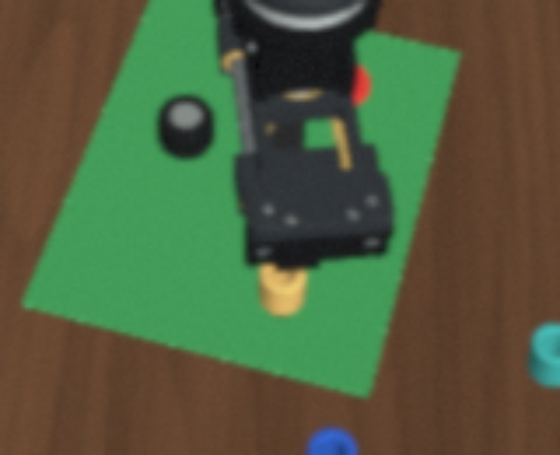

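The gripper is centred over the sleeve, which shows at about (283,285) in the crop. Descend, grip and lift.

>>> jog_arm(slide=[[0, 0, 0.0186], [0, 0, 0.0186], [0, 0, 0.0186], [0, 0, 0.0186], [0, 0, 0]], rot=[[0, 0, 0], [0, 0, 0], [0, 0, 0], [0, 0, 0], [0, 0, 0]])

```text
clock: 3.92
tool_pos: [0.5065, 0.2538, 0.0831]
eef_rot: [[-0.987, -0.161, -0.004], [-0.161, 0.987, -0.002], [0.005, -0.001, -1.0]]
wrist_force: [0.2, 0.3, 0.1]
grip_width: 0.648
```

>>> jog_arm(slide=[[0, 0, 0], [0, 0, 0], [0, 0, 0], [0, 0, 0], [0, 0, 0], [0, 0, 0]], rot=[[0, 0, 0], [0, 0, 0], [0, 0, 0], [0, 0, 0], [0, 0, 0], [0, 0, 0]], jaw=-1, force=20)

```text
clock: 4.68
tool_pos: [0.5083, 0.2544, 0.0863]
eef_rot: [[-0.987, -0.161, 0.001], [-0.161, 0.987, 0.0], [-0.001, 0.0, -1.0]]
wrist_force: [-0.3, -0.4, 3.8]
grip_width: 0.274
```

>>> jog_arm(slide=[[0, 0, -0.03], [0, 0, -0.04], [0, 0, -0.04], [0, 0, -0.04]], rot=[[0, 0, 0], [0, 0, 0], [0, 0, 0], [0, 0, 0]])

```text
clock: 5.18
tool_pos: [0.5076, 0.2542, 0.2365]
eef_rot: [[-0.987, -0.161, -0.001], [-0.161, 0.987, -0.0], [0.001, -0.0, -1.0]]
wrist_force: [-0.2, 0.2, -0.7]
grip_width: 0.269
```

Run:
```python
from h import *
st()
# sleeve bottom is 83 mm ahead of TCP; hover with bottom 15 mm beyond tip
hov=FOOT+A*(.045+.015+.083)
print(hov)
plan([(hov+[0,0,.06],Rs,12),(hov,Rs,4)])
```

```text
t 5.17 p [0.5076 0.2542 0.2365] F [-0.2  0.2 -0.7] g 25.6 j [ 21.  -1. 108.   0.  73. -78.]
[ 0.43987022 -0.17959763  0.27806571]
{"slide": [[0.0114, -0.0348, -0.0084], [0.011, -0.0347, -0.009], [0.0106, -0.0348, -0.0094], [0.0101, -0.0348, -0.0099], [0.0097, -0.0348, -0.0104], [0.0092, -0.0347, -0.0108], [0.0088, -0.0348, -0.0112], [0.0082, -0.0348, -0.0115]], "rot": [[-0.0, -2.58, -0.0], [-0.0, -2.58, -0.0], [-0.0, -2.58, -0.0], [-0.0, -2.58, -0.0], [-0.0, -2.58, -0.0], [-0.0, -2.58, -0.0], [-0.0, -2.58, -0.0], [-0.0, -2.58, -0.0]]}
{"slide": [[0.0077, -0.0347, -0.012], [0.0071, -0.0348, -0.0122], [0.0066, -0.0348, -0.0126], [0.006, -0.0348, -0.0128], [0.0077, 0.0, 0.0129], [0.0077, 0.0, 0.0128], [0.0077, 0.0, 0.0129], [0.0077, 0.0, 0.0128]], "rot": [[-0.0, -2.58, -0.0], [-0.0, -2.58, -0.0], [-0.0, -2.58, -0.0], [-0.0, -2.58, -0.0], [-0.01, -0.01, -0.01], [-0.01, -0.01, -0.01], [-0.01, -0.01, -0.01], [-0.01, -0.01, -0.01]]}
```

>>> jog_arm(slide=[[0.0114, -0.0348, -0.0084], [0.011, -0.0348, -0.009], [0.0106, -0.0348, -0.0094], [0.0101, -0.0348, -0.0099], [0.0097, -0.0348, -0.0104], [0.0092, -0.0348, -0.0108], [0.0088, -0.0348, -0.0112], [0.0082, -0.0348, -0.0115]], rot=[[0, -2.58, 0], [0, -2.58, 0], [0, -2.58, 0], [0, -2.58, 0], [0, -2.58, 0], [0, -2.58, 0], [0, -2.58, 0], [0, -2.58, 0]])

```text
clock: 6.18
tool_pos: [0.4622, -0.036, 0.3032]
eef_rot: [[-0.923, -0.161, 0.349], [-0.151, 0.987, 0.057], [-0.353, -0.0, -0.935]]
wrist_force: [-0.0, 0.2, -0.1]
grip_width: 0.271
```

>>> jog_arm(slide=[[0.0077, -0.0347, -0.012], [0.0071, -0.0348, -0.0122], [0.0066, -0.0348, -0.0126], [0.006, -0.0348, -0.0128], [0.0077, 0, 0.0129], [0.0077, 0, 0.0129], [0.0077, 0, 0.0129], [0.0077, 0, 0.0129]], rot=[[0, -2.58, 0], [0, -2.58, 0], [0, -2.58, 0], [0, -2.58, 0], [0, 0, 0], [0, 0, 0], [0, 0, 0], [0, 0, 0]])

```text
clock: 7.18
tool_pos: [0.4404, -0.1785, 0.2753]
eef_rot: [[-0.847, -0.163, 0.507], [-0.139, 0.987, 0.084], [-0.514, 0.001, -0.858]]
wrist_force: [-0.6, -0.5, -1.2]
grip_width: 0.269
```

>>> jog_arm(slide=[[0, 0, 0], [0, 0, 0]], rot=[[0, 0, 0], [0, 0, 0]])

```text
clock: 7.42
tool_pos: [0.4407, -0.1795, 0.2775]
eef_rot: [[-0.846, -0.161, 0.508], [-0.139, 0.987, 0.083], [-0.515, -0.0, -0.857]]
wrist_force: [0.3, -0.5, 0.3]
grip_width: 0.271
```

```bash
cat > look.py <<'E'
from h import *
import sys
st(); s=monitor.observe(); p=np.array(s["tool_pos"]); R=np.array(s["eef_rot"]); r=p-FOOT
print("along-axis TCP",round(r@A,4),"lateral x,y(tool)",(R.T@(r-(r@A)*A))[:2].round(4),"angle err",np.degrees(Ro.from_matrix(R.T@Rs).as_rotvec()).round(2))
ims=[]
for c in("side","top"):
    f=grab_frame(c); u,v=proj(f,[FOOT+.03*A])[0].astype(int)
    b=cv2.resize(f["img"][v-38:v+38,u-50:u+50,::-1],None,fx=5,fy=5,interpolation=cv2.INTER_CUBIC)
    ims.append(b)
cv2.imwrite(f"pics/{sys.argv[1]}.png",cv2.resize(np.hstack(ims),None,fx=.8,fy=.8))
E
python3 look.py h1
```

```text
t 7.42 p [ 0.4407 -0.1795  0.2775] F [ 0.3 -0.5  0.3] g 25.8 j [ -39.  -28.  129.   26.   60. -148.]
along-axis TCP 0.1421 lateral x,y(tool) [-0.0004 -0.    ] angle err [-0.03  0.06 -0.01]
```

View pics/h1.png

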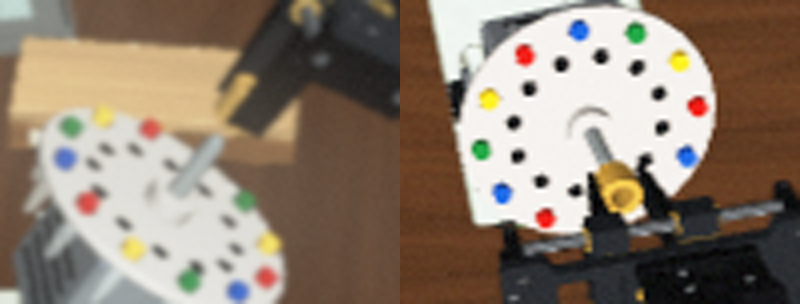

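Sleeve bottom is at about (228,118) in the side crop, on the line of the shaft with its tip at (215,140). The top crop agrees. Insert in stages.

>>> jog_arm(slide=[[0, 0, 0.008], [0, 0, 0.008], [0, 0, 0.006], [0, 0, 0]], rot=[[0, 0, 0], [0, 0, 0], [0, 0, 0], [0, 0, 0]])

```text
clock: 8.02
tool_pos: [0.4515, -0.1778, 0.2573]
eef_rot: [[-0.847, -0.161, 0.507], [-0.138, 0.987, 0.083], [-0.513, 0.001, -0.858]]
wrist_force: [-0.2, -1.0, -0.9]
grip_width: 0.271
```

>>> jog_arm(slide=[[0, 0, 0.008], [0, 0, 0.006], [0, 0, 0]], rot=[[0, 0, 0], [0, 0, 0], [0, 0, 0]])

```text
clock: 8.4
tool_pos: [0.4587, -0.1767, 0.2455]
eef_rot: [[-0.847, -0.161, 0.507], [-0.138, 0.987, 0.083], [-0.514, 0.0, -0.858]]
wrist_force: [0.4, -1.8, -2.0]
grip_width: 0.271
```

```bash
python3 look.py h2
```

```text
t 8.4 p [ 0.4587 -0.1767  0.2455] F [ 0.4 -1.8 -2. ] g 25.7 j [ -37.  -24.  129.   27.   55. -148.]
along-axis TCP 0.1053 lateral x,y(tool) [ 0.0004 -0.0002] angle err [-0.01 -0.01 -0.07]
```

>>> jog_arm(slide=[[0, 0, 0.008], [0, 0, 0.008], [0, 0, 0.003], [0, 0, 0]], rot=[[0, 0, 0], [0, 0, 0], [0, 0, 0], [0, 0, 0]])

```text
clock: 9.0
tool_pos: [0.4684, -0.175, 0.2294]
eef_rot: [[-0.847, -0.161, 0.507], [-0.138, 0.987, 0.083], [-0.514, 0.001, -0.858]]
wrist_force: [0.1, -1.7, -3.3]
grip_width: 0.269
```

>>> jog_arm(slide=[[0, 0, 0.002], [0, 0, 0.001], [0, 0, 0.001], [0, 0, 0]], rot=[[0, 0, 0], [0, 0, 0], [0, 0, 0], [0, 0, 0]])

```text
clock: 9.5
tool_pos: [0.4703, -0.1749, 0.2266]
eef_rot: [[-0.846, -0.161, 0.508], [-0.138, 0.987, 0.083], [-0.514, -0.0, -0.858]]
wrist_force: [-4.1, -2.1, 0.3]
grip_width: 0.27
```

```bash
python3 look.py h3
```

```text
t 9.5 p [ 0.4703 -0.1749  0.2266] F [-4.1 -2.1  0.3] g 25.6 j [ -36.  -21.  129.   27.   52. -148.]
along-axis TCP 0.0831 lateral x,y(tool) [ 0.     -0.0002] angle err [-0.03  0.02 -0.03]
```

View pics/h3.png

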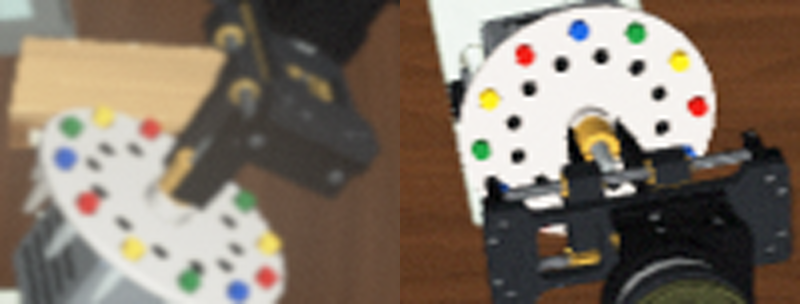

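The sleeve is nearly at the hub. Press on in 1 mm steps until the axial force rises.

>>> jog_arm(slide=[[0, 0, 0.001], [0, 0, 0.001], [0, 0, 0]], rot=[[0, 0, 0], [0, 0, 0], [0, 0, 0]])

```text
clock: 9.98
tool_pos: [0.4709, -0.175, 0.2265]
eef_rot: [[-0.847, -0.163, 0.506], [-0.14, 0.987, 0.083], [-0.513, -0.001, -0.858]]
wrist_force: [-19.1, -1.5, 12.1]
grip_width: 0.272
```

```bash
cat > s.py <<'E'
from h import *
st(); s=monitor.observe(); r=np.array(s["tool_pos"])-FOOT; print("along",round(r@A,4),"axial F",round(A@s["wrist_force"],1))
E
python3 s.py
```

```text
t 9.97 p [ 0.4709 -0.175   0.2265] F [-19.1  -1.5  12.1] g 25.9 j [ -36.  -21.  129.   27.   52. -148.]
along 0.0827 axial F 20.2
```

>>> jog_arm(slide=[[0, 0, -0.001], [0, 0, 0], [0, 0, 0], [0, 0, -0.02], [0, 0, -0.03], [0, 0, -0.03], [0, 0, -0.03], [0, 0, 0]], rot=[[0, 0, 0], [0, 0, 0], [0, 0, 0], [0, 0, 0], [0, 0, 0], [0, 0, 0], [0, 0, 0], [0, 0, 0]], jaw=0.3)

```text
clock: 10.98
tool_pos: [0.4154, -0.1845, 0.3227]
eef_rot: [[-0.844, -0.16, 0.512], [-0.139, 0.987, 0.079], [-0.518, -0.004, -0.856]]
wrist_force: [-0.2, 0.6, -0.2]
grip_width: 0.653
```

```bash
python3 look.py h4
python3 - <<'E'
from h import *
w=np.array([.4784,.1025,0])
plan([(w+[0,0,.13],Rd,12),(w+[0,0,.09],Rd,2),(w+[0,0,.082],Rd,2)])
E
```

```text
t 10.97 p [ 0.4154 -0.1845  0.3227] F [-0.2  0.6 -0.2] g 62.0 j [ -42.  -33.  128.   26.   66. -148.]
along-axis TCP 0.1941 lateral x,y(tool) [-0.0015 -0.0009] angle err [-0.26  0.25  0.01]
{"slide": [[0.0004, 0.0227, 0.0182], [-0.0005, 0.0227, 0.0182], [-0.0013, 0.0227, 0.0181], [-0.0021, 0.0226, 0.0181], [-0.0029, 0.0227, 0.0179], [-0.0037, 0.0227, 0.0178], [-0.0045, 0.0227, 0.0177], [-0.0054, 0.0227, 0.0174]], "rot": [[0.0, 2.58, -0.01], [0.0, 2.58, -0.01], [0.0, 2.58, -0.01], [0.0, 2.58, -0.01], [0.0, 2.58, -0.01], [0.0, 2.58, -0.01], [0.0, 2.58, -0.01], [0.0, 2.58, -0.01]]}
{"slide": [[-0.0061, 0.0227, 0.0171], [-0.0068, 0.0226, 0.0169], [-0.0077, 0.0227, 0.0165], [-0.0083, 0.0227, 0.0161], [-0.0, -0.0, 0.02], [-0.0, -0.0, 0.02], [-0.0, -0.0, 0.004], [-0.0, -0.0, 0.004]], "rot": [[0.0, 2.58, -0.01], [0.0, 2.58, -0.01], [0.0, 2.58, -0.01], [0.0, 2.58, -0.01], [-0.0, -0.0, 0.03], [-0.0, -0.0, 0.03], [-0.0, -0.0, -0.0], [-0.0, -0.0, -0.0]]}
```

View pics/h4.png

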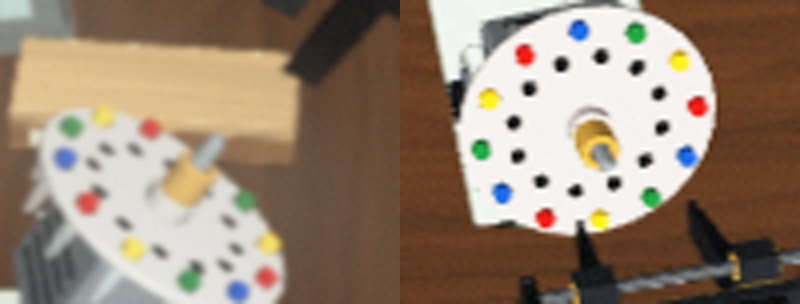

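The sleeve sits home on the hub with no visible gap, at about (190,180) side and (598,143) top. Next, the washer.

>>> jog_arm(slide=[[0.0004, 0.0227, 0.0182], [-0.0005, 0.0227, 0.0182], [-0.0013, 0.0227, 0.0181], [-0.0021, 0.0227, 0.0181], [-0.0029, 0.0227, 0.0179], [-0.0037, 0.0227, 0.0178], [-0.0045, 0.0227, 0.0177], [-0.0054, 0.0227, 0.0174]], rot=[[0, 2.58, 0], [0, 2.58, 0], [0, 2.58, 0], [0, 2.58, 0], [0, 2.58, 0], [0, 2.58, 0], [0, 2.58, 0], [0, 2.58, 0]])

```text
clock: 12.08
tool_pos: [0.4567, 0.0087, 0.1911]
eef_rot: [[-0.972, -0.162, 0.172], [-0.159, 0.987, 0.029], [-0.175, 0.001, -0.985]]
wrist_force: [0.8, -0.3, -0.2]
grip_width: 0.647
```

>>> jog_arm(slide=[[-0.0061, 0.0227, 0.0171], [-0.0068, 0.0227, 0.0169], [-0.0077, 0.0227, 0.0165], [-0.0083, 0.0227, 0.0161], [0, 0, 0.01], [0, 0, 0.01], [0, 0, 0], [0, 0, 0]], rot=[[0, 2.58, 0], [0, 2.58, 0], [0, 2.58, 0], [0, 2.58, 0], [0, 0, 0], [0, 0, 0], [0, 0, 0], [0, 0, 0]])

```text
clock: 13.08
tool_pos: [0.4786, 0.102, 0.1111]
eef_rot: [[-0.987, -0.16, 0.001], [-0.16, 0.987, 0.0], [-0.001, -0.0, -1.0]]
wrist_force: [-0.0, 0.1, 0.5]
grip_width: 0.65
```

Run:
```python
from h import *
st(); plan([((.4784,.1025,.09),Rd,3),((.4784,.1025,.082),Rd,3)])
```

```text
t 13.07 p [0.4786 0.102  0.1111] F [-0.   0.1  0.5] g 61.8 j [  6.  -2. 123.  -0.  59. -93.]
{"slide": [[0.0, 0.0002, 0.007], [0.0001, 0.0002, 0.0071], [-0.0, 0.0001, 0.007], [-0.0, 0.0, 0.0027], [-0.0, 0.0, 0.0026], [-0.0, 0.0, 0.0027]], "rot": [[-0.0, 0.02, -0.04], [-0.0, 0.02, -0.04], [-0.0, 0.02, -0.04], [-0.0, -0.0, 0.0], [-0.0, -0.0, 0.0], [-0.0, -0.0, 0.0]]}
```

>>> jog_arm(slide=[[0, 0, 0.007], [0, 0, 0.007], [0, 0, 0.007], [0, 0, 0.004], [0, 0, 0.003], [0, 0, 0.001], [0, 0, 0]], rot=[[0, 0, 0], [0, 0, 0], [0, 0, 0], [0, 0, 0], [0, 0, 0], [0, 0, 0], [0, 0, 0]])

```text
clock: 13.95
tool_pos: [0.4786, 0.1026, 0.0818]
eef_rot: [[-0.987, -0.161, 0.0], [-0.161, 0.987, 0.0], [-0.0, -0.0, -1.0]]
wrist_force: [0.1, -0.0, -0.1]
grip_width: 0.652
```

>>> jog_arm(slide=[[0, 0, 0], [0, 0, 0], [0, 0, 0], [0, 0, 0], [0, 0, 0]], rot=[[0, 0, 0], [0, 0, 0], [0, 0, 0], [0, 0, 0], [0, 0, 0]], jaw=-1, force=15)

```text
clock: 14.58
tool_pos: [0.4785, 0.1025, 0.0819]
eef_rot: [[-0.987, -0.161, 0.0], [-0.161, 0.987, 0.0], [-0.0, 0.0, -1.0]]
wrist_force: [-0.3, 1.2, -0.2]
grip_width: 0.365
```

>>> jog_arm(slide=[[0, 0, -0.02], [0, 0, -0.04], [0, 0, -0.04], [0, 0, -0.04], [0, 0, -0.02]], rot=[[0, 0, 0], [0, 0, 0], [0, 0, 0], [0, 0, 0], [0, 0, 0]])

```text
clock: 15.2
tool_pos: [0.4793, 0.1026, 0.2446]
eef_rot: [[-0.987, -0.161, 0.004], [-0.161, 0.987, 0.0], [-0.004, -0.0, -1.0]]
wrist_force: [0.3, 0.7, -0.2]
grip_width: 0.362
```

Run:
```python
from h import *
st()
hov=FOOT+A*(.045+.020+.078)
plan([(hov+[0,0,.04],Rs,12),(hov,Rs,4)])
```

```text
t 15.2 p [0.4793 0.1026 0.2446] F [ 0.3  0.7 -0.2] g 34.4 j [  6. -12. 117.  -0.  74. -93.]
{"slide": [[0.007, -0.0227, -0.0061], [0.0067, -0.0227, -0.0065], [0.0064, -0.0227, -0.0067], [0.0062, -0.0226, -0.0071], [0.0058, -0.0227, -0.0073], [0.0054, -0.0227, -0.0075], [0.0052, -0.0227, -0.0078], [0.0047, -0.0227, -0.008]], "rot": [[-0.0, -2.56, -0.0], [-0.0, -2.56, -0.0], [-0.0, -2.56, -0.0], [-0.0, -2.56, -0.0], [-0.0, -2.56, -0.0], [-0.0, -2.56, -0.0], [-0.0, -2.56, -0.0], [-0.0, -2.56, -0.0]]}
{"slide": [[0.0044, -0.0227, -0.0082], [0.0041, -0.0226, -0.0084], [0.0036, -0.0227, -0.0085], [0.0033, -0.0227, -0.0088], [0.0051, 0.0, 0.0086], [0.0052, 0.0, 0.0086], [0.0051, 0.0, 0.0086], [0.0052, 0.0, 0.0085]], "rot": [[-0.0, -2.56, -0.0], [-0.0, -2.56, -0.0], [-0.0, -2.56, -0.0], [-0.0, -2.56, -0.0], [-0.01, 0.0, -0.01], [-0.01, 0.0, -0.01], [-0.01, 0.0, -0.01], [-0.01, 0.0, -0.01]]}
```

The opening reads 34.4 mm against 36 expected, so I'll look after the transport.

>>> jog_arm(slide=[[0.007, -0.0227, -0.0061], [0.0067, -0.0227, -0.0065], [0.0064, -0.0227, -0.0067], [0.0062, -0.0227, -0.0071], [0.0058, -0.0227, -0.0073], [0.0054, -0.0227, -0.0075], [0.0052, -0.0227, -0.0078], [0.0047, -0.0227, -0.008]], rot=[[0, -2.56, 0], [0, -2.56, 0], [0, -2.56, 0], [0, -2.56, 0], [0, -2.56, 0], [0, -2.56, 0], [0, -2.56, 0], [0, -2.56, 0]])

```text
clock: 16.2
tool_pos: [0.4521, -0.0864, 0.2911]
eef_rot: [[-0.924, -0.161, 0.347], [-0.151, 0.987, 0.056], [-0.351, -0.0, -0.936]]
wrist_force: [0.2, -0.1, -0.2]
grip_width: 0.359
```

>>> jog_arm(slide=[[0.0044, -0.0227, -0.0082], [0.0041, -0.0227, -0.0084], [0.0036, -0.0227, -0.0085], [0.0033, -0.0227, -0.0088], [0.005, 0, 0.0086], [0.0052, 0, 0.0086], [0.0052, 0, 0.0086], [0.0052, 0, 0.0086]], rot=[[0, -2.56, 0], [0, -2.56, 0], [0, -2.56, 0], [0, -2.56, 0], [0, 0, 0], [0, 0, 0], [0, 0, 0], [0, 0, 0]])

```text
clock: 17.2
tool_pos: [0.4393, -0.1791, 0.2742]
eef_rot: [[-0.849, -0.162, 0.503], [-0.139, 0.987, 0.083], [-0.51, 0.001, -0.86]]
wrist_force: [-0.0, 0.1, -1.0]
grip_width: 0.363
```

>>> jog_arm(slide=[[0, 0, 0], [0, 0, 0]], rot=[[0, 0, 0], [0, 0, 0]])

```text
clock: 17.45
tool_pos: [0.4394, -0.1798, 0.2757]
eef_rot: [[-0.848, -0.161, 0.504], [-0.139, 0.987, 0.082], [-0.511, -0.0, -0.86]]
wrist_force: [-0.1, -0.0, -0.4]
grip_width: 0.367
```

```bash
python3 look.py h5
python3 - <<'E'
from h import *
s=monitor.observe(); p=np.array(s["tool_pos"]); R=np.array(s["eef_rot"]); q=p+R@[0,0,.0755]
for c in("side","top"):
    f=grab_frame(c)
    for n in("washer_mid",):
        for m in mark_of(n,c)[:2]: print(c,n,m["conf"],(R.T@(np.array(m["point"])-q)).round(4))
    hsv=cv2.cvtColor(f["img"],cv2.COLOR_RGB2HSV).astype(int); u,v=proj(f,[q])[0].astype(int)
    m=(((hsv[:,:,0]<8)|(hsv[:,:,0]>172))&(hsv[:,:,1]>140)&(hsv[:,:,2]>100)); yy,xx=np.nonzero(m[v-14:v+14,u-14:u+14])
    print(c,"pred px",proj(f,[q])[0].round(1),"red bbox",xx.min()+u-14,xx.max()+u-14,yy.min()+v-14,yy.max()+v-14,len(xx))
E
```

```text
t 17.45 p [ 0.4394 -0.1798  0.2757] F [-0.1 -0.  -0.4] g 34.9 j [ -39.  -28.  129.   26.   60. -148.]
along-axis TCP 0.1412 lateral x,y(tool) [ 0.0016 -0.0001] angle err [-0.03 -0.19 -0.02]
side washer_mid 0.59 [ 0.0005 -0.001  -0.0012]
side washer_mid 0.49 [-0.1529  0.1562  0.3391]
side pred px [359.5 164.5] red bbox 355 362 159 166 42
top washer_mid 0.49 [-0.0066 -0.0004 -0.0024]
top pred px [399.6 259.2] red bbox 393 407 254 266 119
```

View pics/h5.png

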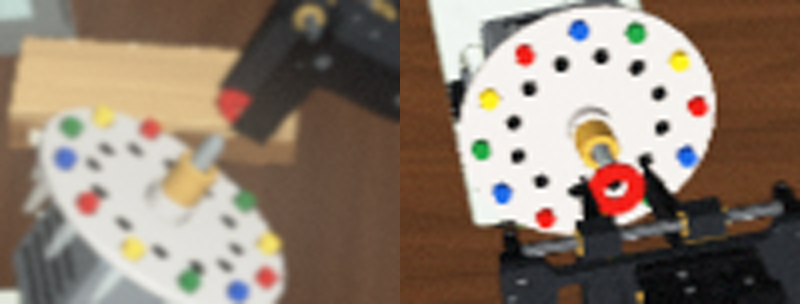

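The washer is centred between the fingers and aligned at about (617,190) top. Correct 1.6 mm in tool x, then slide on.

>>> jog_arm(slide=[[-0.0016, 0, 0], [0, 0, 0.008], [0, 0, 0.008], [0, 0, 0.006], [0, 0, 0.004], [0, 0, 0]], rot=[[0, -0.2, 0], [0, 0, 0], [0, 0, 0], [0, 0, 0], [0, 0, 0], [0, 0, 0]])

```text
clock: 18.5
tool_pos: [0.454, -0.1775, 0.2538]
eef_rot: [[-0.847, -0.161, 0.507], [-0.138, 0.987, 0.083], [-0.514, 0.0, -0.858]]
wrist_force: [1.0, -0.6, 1.1]
grip_width: 0.363
```

```bash
python3 look.py h6; python3 s.py
```

```text
t 18.5 p [ 0.454  -0.1775  0.2538] F [ 1.  -0.6  1.1] g 34.5 j [ -37.  -25.  129.   27.   56. -148.]
along-axis TCP 0.1148 lateral x,y(tool) [ 0.0003 -0.0003] angle err [-0.03 -0.01 -0.05]
t 18.6 p [ 0.4539 -0.1776  0.254 ] F [ 1.4 -0.6  0. ] g 34.3 j [ -37.  -25.  129.   27.   56. -148.]
along 0.1151 axial F -0.7
```

Bottom is at about 36 mm, past the taper. Go down 9 mm, then in small steps.

>>> jog_arm(slide=[[0, 0, 0.005], [0, 0, 0.004], [0, 0, 0.001], [0, 0, 0]], rot=[[0, 0, 0], [0, 0, 0], [0, 0, 0], [0, 0, 0]])

```text
clock: 19.1
tool_pos: [0.4589, -0.1767, 0.2453]
eef_rot: [[-0.847, -0.161, 0.507], [-0.138, 0.987, 0.083], [-0.514, -0.0, -0.858]]
wrist_force: [1.0, -0.7, 1.0]
grip_width: 0.36
```

>>> jog_arm(slide=[[0, 0, 0.001], [0, 0, 0.001], [0, 0, 0]], rot=[[0, 0, 0], [0, 0, 0], [0, 0, 0]])

```text
clock: 19.48
tool_pos: [0.4599, -0.1765, 0.2437]
eef_rot: [[-0.847, -0.161, 0.507], [-0.138, 0.987, 0.083], [-0.514, -0.0, -0.858]]
wrist_force: [1.1, -1.1, -0.6]
grip_width: 0.363
```

```bash
python3 s.py
```

```text
t 19.48 p [ 0.4599 -0.1765  0.2437] F [ 1.1 -1.1 -0.6] g 34.5 j [ -37.  -23.  129.   27.   54. -148.]
along 0.1031 axial F -1.0
```

>>> jog_arm(slide=[[0, 0, 0.001], [0, 0, 0.001], [0, 0, 0]], rot=[[0, 0, 0], [0, 0, 0], [0, 0, 0]])

```text
clock: 19.85
tool_pos: [0.4606, -0.1765, 0.243]
eef_rot: [[-0.847, -0.162, 0.506], [-0.139, 0.987, 0.083], [-0.513, -0.001, -0.858]]
wrist_force: [-8.6, -1.0, 8.3]
grip_width: 0.362
```

```bash
python3 s.py
```

```text
t 19.85 p [ 0.4606 -0.1765  0.243 ] F [-8.6 -1.   8.3] g 34.3 j [ -37.  -23.  129.   27.   54. -148.]
along 0.1021 axial F 11.5
```

>>> jog_arm(slide=[[0, 0, -0.001], [0, 0, 0], [0, 0, 0], [0, 0, -0.02], [0, 0, -0.03], [0, 0, -0.03], [0, 0, -0.02], [0, 0, 0]], rot=[[0, 0, 0], [0, 0, 0], [0, 0, 0], [0, 0, 0], [0, 0, 0], [0, 0, 0], [0, 0, 0], [0, 0, 0]], jaw=0.3)

```text
clock: 20.85
tool_pos: [0.4098, -0.1852, 0.3302]
eef_rot: [[-0.846, -0.16, 0.509], [-0.138, 0.987, 0.08], [-0.516, -0.003, -0.857]]
wrist_force: [1.2, 0.2, 0.1]
grip_width: 0.648
```

```bash
python3 look.py h7
python3 - <<'E'
from h import *
w=np.array([.5699,.1486,0])
plan([(w+[0,0,.13],Rd,14),(w+[0,0,.118],Rd,2)])
E
```

```text
t 20.85 p [ 0.4098 -0.1852  0.3302] F [1.2 0.2 0.1] g 61.6 j [ -42.  -34.  128.   26.   68. -148.]
along-axis TCP 0.2035 lateral x,y(tool) [-0.0006 -0.0006] angle err [-0.18  0.12 -0.02]
{"slide": [[-0.0057, 0.0216, 0.0199], [-0.0065, 0.0217, 0.0197], [-0.0072, 0.0216, 0.0194], [-0.008, 0.0217, 0.0191], [-0.0087, 0.0216, 0.0187], [-0.0095, 0.0216, 0.0185], [-0.0101, 0.0217, 0.018], [-0.0108, 0.0216, 0.0177]], "rot": [[0.0, 2.21, -0.0], [0.0, 2.21, -0.0], [0.0, 2.21, -0.0], [0.0, 2.21, -0.0], [0.0, 2.21, -0.0], [0.0, 2.21, -0.0], [0.0, 2.21, -0.0], [0.0, 2.21, -0.0]]}
{"slide": [[-0.0115, 0.0216, 0.0172], [-0.0122, 0.0217, 0.0168], [-0.0128, 0.0216, 0.0162], [-0.0134, 0.0217, 0.0158], [-0.014, 0.0216, 0.0153], [-0.0146, 0.0216, 0.0147], [0.0, 0.0, 0.006], [0.0, 0.0, 0.006]], "rot": [[0.0, 2.21, -0.0], [0.0, 2.21, -0.0], [0.0, 2.21, -0.0], [0.0, 2.21, -0.0], [0.0, 2.21, -0.0], [0.0, 2.21, -0.0], [0.02, -0.03, -0.03], [0.02, -0.03, -0.03]]}
```

View pics/h7.png

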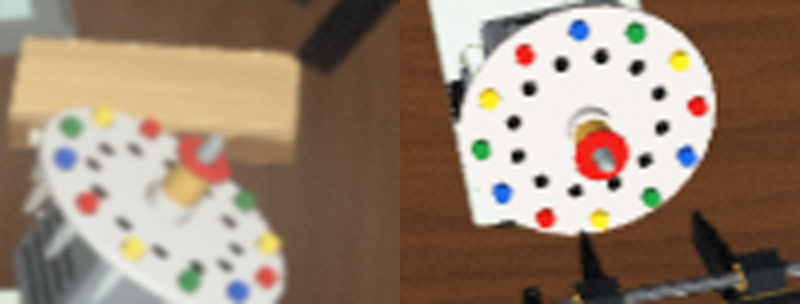

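The washer sits on the sleeve, red ring at (600,155) in the top crop. I'll take a higher path to the knob so the fingers clear the disc.

Run:
```python
from h import *
w=np.array([.5699,.1486,0])
plan([([.47,.0,.30],Rd,8),(w+[0,0,.13],Rd,6),(w+[0,0,.118],Rd,2)])
```

```text
{"slide": [[-0.0078, 0.0216, 0.0087], [-0.0084, 0.0215, 0.0082], [-0.0088, 0.0216, 0.0076], [-0.0094, 0.0215, 0.0069], [-0.0099, 0.0216, 0.0064], [-0.0102, 0.0215, 0.0056], [-0.0106, 0.0216, 0.005], [-0.011, 0.0215, 0.0042]], "rot": [[0.0, 3.86, -0.01], [0.0, 3.86, -0.01], [0.0, 3.86, -0.01], [0.0, 3.86, -0.01], [0.0, 3.86, -0.01], [0.0, 3.86, -0.01], [0.0, 3.86, -0.01], [0.0, 3.86, -0.01]]}
{"slide": [[-0.0204, 0.0217, 0.0283], [-0.0205, 0.0218, 0.0284], [-0.0204, 0.0217, 0.0283], [-0.0204, 0.0217, 0.0284], [-0.0205, 0.0218, 0.0283], [-0.0204, 0.0217, 0.0283], [-0.0, -0.0, 0.006], [-0.0, -0.0, 0.006]], "rot": [[0.0, 0.0, 0.0], [0.0, 0.0, 0.0], [0.0, 0.0, 0.0], [0.0, 0.0, 0.0], [0.0, 0.0, 0.0], [0.0, 0.0, 0.0], [0.01, 0.0, 0.01], [0.01, 0.0, 0.01]]}
```

>>> jog_arm(slide=[[-0.0078, 0.0216, 0.0087], [-0.0084, 0.0216, 0.0082], [-0.0088, 0.0216, 0.0076], [-0.0094, 0.0216, 0.007], [-0.0099, 0.0216, 0.0064], [-0.0102, 0.0216, 0.0056], [-0.0106, 0.0216, 0.005], [-0.011, 0.0216, 0.0042]], rot=[[0, 3.86, 0], [0, 3.86, 0], [0, 3.86, 0], [0, 3.86, 0], [0, 3.86, 0], [0, 3.86, 0], [0, 3.86, 0], [0, 3.86, 0]])

```text
clock: 21.95
tool_pos: [0.4701, 0.0016, 0.2987]
eef_rot: [[-0.987, -0.162, -0.004], [-0.162, 0.987, -0.0], [0.004, 0.001, -1.0]]
wrist_force: [0.2, -0.1, -1.0]
grip_width: 0.65
```

>>> jog_arm(slide=[[-0.0204, 0.0217, 0.0283], [-0.0204, 0.0217, 0.0283], [-0.0204, 0.0217, 0.0283], [-0.0204, 0.0217, 0.0283], [-0.0204, 0.0217, 0.0283], [-0.0204, 0.0217, 0.0283], [0, 0, 0.006], [0, 0, 0]], rot=[[0, 0, 0], [0, 0, 0], [0, 0, 0], [0, 0, 0], [0, 0, 0], [0, 0, 0], [0, 0, 0], [0, 0, 0]])

```text
clock: 22.95
tool_pos: [0.5691, 0.1483, 0.1236]
eef_rot: [[-0.987, -0.162, -0.002], [-0.161, 0.987, -0.001], [0.002, -0.0, -1.0]]
wrist_force: [-0.4, -0.7, 0.3]
grip_width: 0.649
```

>>> jog_arm(slide=[[0, 0, 0], [0, 0, 0]], rot=[[0, 0, 0], [0, 0, 0]])

```text
clock: 23.2
tool_pos: [0.5705, 0.1479, 0.1264]
eef_rot: [[-0.987, -0.16, 0.003], [-0.16, 0.987, 0.0], [-0.003, -0.0, -1.0]]
wrist_force: [-1.2, -0.5, 0.6]
grip_width: 0.65
```

Run:
```python
from h import *
st(); plan([((.5699,.1486,.086),Rd,5)])
```

```text
t 23.2 p [0.5705 0.1479 0.1264] F [-1.2 -0.5  0.6] g 61.8 j [  9.   9. 110.  -0.  61. -90.]
{"slide": [[0.0001, 0.0001, 0.0081], [0.0002, 0.0002, 0.008], [0.0001, 0.0001, 0.0081], [0.0001, 0.0002, 0.0081], [0.0001, 0.0001, 0.0081]], "rot": [[-0.0, 0.03, -0.02], [-0.0, 0.03, -0.02], [-0.0, 0.03, -0.02], [-0.0, 0.03, -0.02], [-0.0, 0.03, -0.02]]}
```

>>> jog_arm(slide=[[0, 0, 0.01], [0, 0, 0.01], [0, 0, 0.009], [0, 0, 0.006], [0, 0, 0.003], [0, 0, 0], [0, 0, 0]], rot=[[0, 0, 0], [0, 0, 0], [0, 0, 0], [0, 0, 0], [0, 0, 0], [0, 0, 0], [0, 0, 0]])

```text
clock: 24.08
tool_pos: [0.5704, 0.1485, 0.0873]
eef_rot: [[-0.987, -0.161, 0.001], [-0.161, 0.987, 0.0], [-0.001, 0.0, -1.0]]
wrist_force: [0.2, 0.2, 0.1]
grip_width: 0.65
```

>>> jog_arm(slide=[[0, 0, 0], [0, 0, 0], [0, 0, 0], [0, 0, 0], [0, 0, 0]], rot=[[0, 0, 0], [0, 0, 0], [0, 0, 0], [0, 0, 0], [0, 0, 0]], jaw=-1, force=20)

```text
clock: 24.7
tool_pos: [0.5702, 0.1485, 0.0871]
eef_rot: [[-0.987, -0.161, 0.001], [-0.161, 0.987, 0.0], [-0.001, 0.0, -1.0]]
wrist_force: [-0.8, -0.1, 1.0]
grip_width: 0.355
```

>>> jog_arm(slide=[[0, 0, -0.02], [0, 0, -0.04], [0, 0, -0.04], [0, 0, -0.04], [0, 0, -0.04], [0, 0, -0.02], [0, 0, 0]], rot=[[0, 0, 0], [0, 0, 0], [0, 0, 0], [0, 0, 0], [0, 0, 0], [0, 0, 0], [0, 0, 0]])

```text
clock: 25.58
tool_pos: [0.5706, 0.1486, 0.2892]
eef_rot: [[-0.987, -0.161, 0.005], [-0.161, 0.987, 0.001], [-0.005, 0.0, -1.0]]
wrist_force: [0.1, 0.5, -2.3]
grip_width: 0.358
```

Run:
```python
from h import *
st()
hov=FOOT+A*(.045+.020+.083)
plan([(hov+A*.03,Rs,14),(hov,Rs,2)])
```

```text
t 25.57 p [0.5706 0.1486 0.2892] F [ 0.1  0.5 -2.3] g 34.0 j [  9.  -0. 103.   0.  77. -90.]
{"slide": [[0.0143, -0.0216, -0.0014], [0.0142, -0.0217, -0.002], [0.0141, -0.0216, -0.0025], [0.014, -0.0216, -0.003], [0.0139, -0.0217, -0.0036], [0.0137, -0.0216, -0.0041], [0.0136, -0.0216, -0.0046], [0.0134, -0.0217, -0.0051]], "rot": [[-0.0, -2.19, -0.0], [-0.0, -2.19, -0.0], [-0.0, -2.19, -0.0], [-0.0, -2.19, -0.0], [-0.0, -2.19, -0.0], [-0.0, -2.19, -0.0], [-0.0, -2.19, -0.0], [-0.0, -2.19, -0.0]]}
{"slide": [[0.0132, -0.0216, -0.0057], [0.0129, -0.0216, -0.0061], [0.0128, -0.0217, -0.0066], [0.0124, -0.0216, -0.0072], [0.0122, -0.0216, -0.0075], [0.0118, -0.0217, -0.0081], [0.0, 0.0, 0.015], [0.0, 0.0001, 0.015]], "rot": [[-0.0, -2.19, -0.0], [-0.0, -2.19, -0.0], [-0.0, -2.19, -0.0], [-0.0, -2.19, -0.0], [-0.0, -2.19, -0.0], [-0.0, -2.19, -0.0], [-0.01, -0.0, -0.02], [-0.01, -0.0, -0.02]]}
```

>>> jog_arm(slide=[[0.0143, -0.0216, -0.0014], [0.0142, -0.0217, -0.002], [0.0141, -0.0216, -0.0025], [0.014, -0.0216, -0.003], [0.0139, -0.0217, -0.0036], [0.0137, -0.0216, -0.0041], [0.0136, -0.0216, -0.0046], [0.0134, -0.0217, -0.0051]], rot=[[0, -2.19, 0], [0, -2.19, 0], [0, -2.19, 0], [0, -2.19, 0], [0, -2.19, 0], [0, -2.19, 0], [0, -2.19, 0], [0, -2.19, 0]])

```text
clock: 26.58
tool_pos: [0.4839, -0.0412, 0.2954]
eef_rot: [[-0.942, -0.161, 0.295], [-0.153, 0.987, 0.05], [-0.299, 0.001, -0.954]]
wrist_force: [-1.0, 0.6, -0.6]
grip_width: 0.355
```

>>> jog_arm(slide=[[0.0132, -0.0216, -0.0057], [0.0129, -0.0216, -0.0061], [0.0128, -0.0217, -0.0066], [0.0124, -0.0216, -0.0072], [0.0122, -0.0216, -0.0075], [0.0118, -0.0217, -0.0081], [0, 0, 0.015], [0, 0, 0.015]], rot=[[0, -2.19, 0], [0, -2.19, 0], [0, -2.19, 0], [0, -2.19, 0], [0, -2.19, 0], [0, -2.19, 0], [0, 0, 0], [0, 0, 0]])

```text
clock: 27.58
tool_pos: [0.4367, -0.1795, 0.2783]
eef_rot: [[-0.85, -0.161, 0.502], [-0.137, 0.987, 0.084], [-0.509, 0.002, -0.861]]
wrist_force: [-0.3, 0.3, 0.4]
grip_width: 0.358
```

>>> jog_arm(slide=[[0, 0, 0], [0, 0, 0], [0, 0, 0]], rot=[[0, 0, 0], [0, 0, 0], [0, 0, 0]])

```text
clock: 27.95
tool_pos: [0.4371, -0.1799, 0.2814]
eef_rot: [[-0.848, -0.162, 0.504], [-0.139, 0.987, 0.082], [-0.511, -0.001, -0.86]]
wrist_force: [0.3, -0.1, -0.3]
grip_width: 0.355
```

```bash
python3 look.py h8
```

```text
t 27.95 p [ 0.4371 -0.1799  0.2814] F [ 0.3 -0.1 -0.3] g 33.8 j [ -39.  -28.  129.   26.   60. -148.]
along-axis TCP 0.1473 lateral x,y(tool) [0.0007 0.0002] angle err [-0.03 -0.2   0.02]
```

View pics/h8.png

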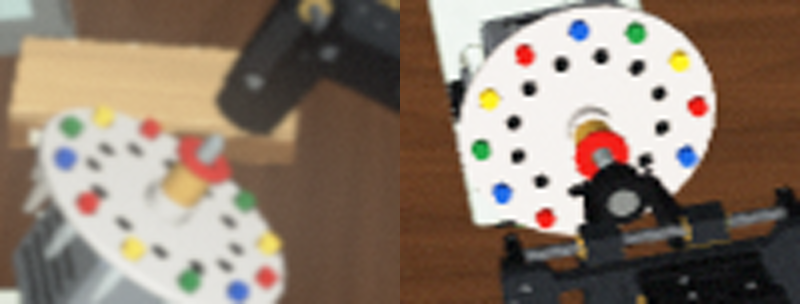

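The knob is in line with the shaft, its grey top at (623,203) in the top crop. Slide on.

>>> jog_arm(slide=[[-0.0007, 0, 0.005], [0, 0, 0.007], [0, 0, 0.007], [0, 0, 0.005], [0, 0, 0], [0, 0, 0]], rot=[[0, -0.2, 0], [0, 0, 0], [0, 0, 0], [0, 0, 0], [0, 0, 0], [0, 0, 0]])

```text
clock: 28.8
tool_pos: [0.4495, -0.1782, 0.2607]
eef_rot: [[-0.847, -0.161, 0.507], [-0.138, 0.987, 0.083], [-0.513, -0.0, -0.858]]
wrist_force: [-0.4, -1.2, -0.1]
grip_width: 0.359
```

```bash
python3 s.py
```

```text
t 28.8 p [ 0.4495 -0.1782  0.2607] F [-0.4 -1.2 -0.1] g 34.1 j [ -38.  -26.  129.   27.   57. -148.]
along 0.1231 axial F 0.3
```

>>> jog_arm(slide=[[0, 0, 0.003], [0, 0, 0.003], [0, 0, 0.002], [0, 0, 0.001], [0, 0, 0]], rot=[[0, 0, 0], [0, 0, 0], [0, 0, 0], [0, 0, 0], [0, 0, 0]])

```text
clock: 29.42
tool_pos: [0.4541, -0.1778, 0.253]
eef_rot: [[-0.847, -0.16, 0.507], [-0.138, 0.987, 0.081], [-0.514, -0.001, -0.858]]
wrist_force: [-0.4, -3.8, 0.4]
grip_width: 0.353
```

>>> jog_arm(slide=[[0, 0, 0.001], [0, 0, 0.001], [0, 0, 0]], rot=[[0, 0, 0], [0, 0, 0], [0, 0, 0]])

```text
clock: 29.8
tool_pos: [0.4547, -0.1778, 0.2526]
eef_rot: [[-0.847, -0.162, 0.506], [-0.14, 0.987, 0.082], [-0.513, -0.002, -0.859]]
wrist_force: [-12.2, -4.8, 7.7]
grip_width: 0.357
```

```bash
python3 s.py
```

```text
t 29.8 p [ 0.4547 -0.1778  0.2526] F [-12.2  -4.8   7.7] g 33.9 j [ -37.  -25.  129.   27.   56. -148.]
along 0.1135 axial F 13.2
```

All three contact depths agree: each ended within 0.6–0.8 mm of nominal. One more 1 mm press, then release and retract.

>>> jog_arm(slide=[[0, 0, 0.001], [0, 0, 0]], rot=[[0, 0, 0], [0, 0, 0]])

```text
clock: 30.05
tool_pos: [0.4551, -0.1779, 0.2525]
eef_rot: [[-0.847, -0.162, 0.506], [-0.141, 0.987, 0.081], [-0.512, -0.002, -0.859]]
wrist_force: [-17.0, -4.7, 13.5]
grip_width: 0.36
```

>>> jog_arm(slide=[[0, 0, -0.001], [0, 0, 0], [0, 0, 0], [0, 0, -0.02], [0, 0, -0.03], [0, 0, -0.03], [0, 0, -0.03], [0, 0, 0]], rot=[[0, 0, 0], [0, 0, 0], [0, 0, 0], [0, 0, 0], [0, 0, 0], [0, 0, 0], [0, 0, 0], [0, 0, 0]], jaw=0.3)

```text
clock: 31.05
tool_pos: [0.3995, -0.1868, 0.3479]
eef_rot: [[-0.845, -0.16, 0.51], [-0.139, 0.987, 0.08], [-0.516, -0.003, -0.856]]
wrist_force: [0.4, -0.1, 0.3]
grip_width: 0.651
```

>>> jog_arm(slide=[[0, 0, -0.03], [0, 0, -0.03], [0, 0, 0], [0, 0, 0]], rot=[[0, 0, 0], [0, 0, 0], [0, 0, 0], [0, 0, 0]])

```text
clock: 31.55
tool_pos: [0.3691, -0.191, 0.3948]
eef_rot: [[-0.848, -0.161, 0.505], [-0.137, 0.987, 0.085], [-0.512, 0.003, -0.859]]
wrist_force: [0.3, 1.1, -0.5]
grip_width: 0.648
```

```bash
python3 look.py h9
python3 - <<'E'
from h import *
for c in("side","top"):
    grab_frame(c)
    for n in("sleeve_mid","washer_mid","knob_mid","shaft_foot"):
        for m in mark_of(n,c)[:3]:
            r=np.array(m["point"])-FOOT
            if np.linalg.norm(r)<.08: print(c,n,round(m["conf"],2),"along",round(r@A,4),"off",round(np.linalg.norm(r-(r@A)*A),4))
    for n in("bottle","rack","slidebox","woodblock"):
        for m in mark_of(n,c)[:1]: print(c,n,np.round(m["point"],3))
E
sed -i 's/d0\/=np.linalg.norm(d0)/d0\/=np.linalg.norm(d0); mkz=0/; s/"pics\/sh.png"/"pics\/sh2.png"/' m.py; sed '/^for n,(p0/,/print(n,c,s.round/d' m.py > m2.py; python3 m2.py
```

```text
t 31.55 p [ 0.3691 -0.191   0.3948] F [ 0.3  1.1 -0.5] g 61.6 j [ -48.  -39.  125.   26.   78. -149.]
along-axis TCP 0.2799 lateral x,y(tool) [0.0015 0.0002] angle err [ 0.11 -0.12 -0.11]
side sleeve_mid 0.51 along 0.0098 off 0.001
side washer_mid 0.37 along 0.0278 off 0.0007
side knob_mid 0.7 along 0.0412 off 0.0049
side knob_mid 0.33 along 0.0322 off 0.0035
side shaft_foot 0.63 along -0.0006 off 0.0023
side rack [ 0.577  0.441 -0.001]
side slidebox [ 0.532 -0.447  0.001]
side woodblock [ 0.359 -0.032  0.005]
top washer_mid 0.39 along 0.0279 off 0.004
top washer_mid 0.16 along 0.0446 off 0.003
top knob_mid 0.66 along 0.0407 off 0.0026
top knob_mid 0.44 along 0.0455 off 0.0039
top shaft_foot 0.91 along -0.0017 off 0.0039
top bottle [ 0.758  0.032 -0.001]
top rack [0.572 0.437 0.001]
top woodblock [ 0.358 -0.03  -0.004]
22 foot [ 0.5124 -0.168   0.1546] tilt,yaw [31.3  9.8] axis [-0.5118 -0.088   0.8546] tip [ 0.4893 -0.1719  0.193 ]
cov sd [0.0005 0.0008 0.001  0.0118 0.0201]
[-0.2  2.3 -0.5 -4.4  1.   0.8 -0.2  0.9 -0.4  0.6  0.5  0.1 -0.2 -0.1
  0.  -0.2  0.2  0.2  0.1  0.8 -0.3 -0. ]
```

View pics/h9.png

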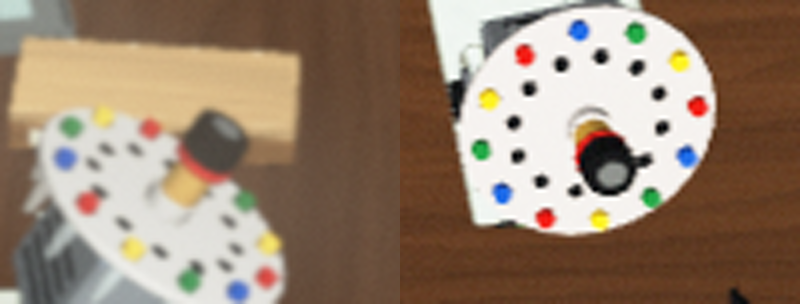

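The stack reads hub, brass, red, black with no visible gaps. The tilt is unchanged within noise and the gripper is clear, so I'm handing in.

```bash
python3 -c "
from workcell import robot; robot.hand_in()"
```

```text
the job is handed in; nothing more can be done
```

The brass sleeve, the red washer and then the black knob are on the shaft, in that order. Each was pressed until it hit a firm stop, then released. The arm is clear and the job is handed in at about 32 s.

- **Seating:** Sleeve, washer and knob stopped under about 20, 12 and at least 13 N of axial force. All three stopped 0.6–0.8 mm below the nominal depth, a shared offset that fits a small error in the measured shaft foot. The last picture shows hub, brass, red and black with no visible gap.
- **Network check on depth:** The networks put the sleeve at 10 mm, the washer at 28 mm and the knob at 41 mm above the foot. The nominal values are 12, 27 and 41 mm, and the networks are only good to about 4 mm. The top camera did not report the sleeve.
- **Tilt:** It measured 30.9° before and 31.3° after, which is within the fit's noise of about 0.7°.
- **Things to leave alone:** The rack and wood block read the same as at the start in both cameras, and the bottle and slide box in one camera each (within 6 mm). The side camera missed the bottle, and the top camera missed the slide box at the end.
- **One odd reading:** The gripper opening read 34.4 mm on the 36 mm washer. The picture showed it held centred, and it went on without trouble.

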